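# Start the screw plug of a pressure vessel without crossing its thread

### The job

Close up the small steel vessel as far as hand-starting its screw plug: first lift the amber bottle off the vessel's holder and stand it upright on the free worktop well to the side, because it blocks the way to the plug. Then turn the knurled plug backward (anticlockwise seen from above) until it drops a thread, and only then wind it forward (clockwise) one full turn, regrasping as often as you need, so that it is started and not crossed. Finish while still holding the plug's head in the fingers; do not let go at the end, and leave the other things on the bench as they are.

Things in the scene. Friction and masses are not known exactly. Their poses are not given: they have to be found in the camera images.
- holder: fixed grey bench holder, a plate with its deck 14 mm above the worktop, and a steel vessel clamped upright in it (diameter 60 mm, rim at 72 mm; dark collar round it, diameter 72 mm, up to 36 mm, two ears on its +y side). Origin on the worktop on the vessel's vertical axis, which is the plug's axis too; plate x -52..52, y -128..58 mm in its frame. Place and heading vary.
- amber_bottle: loose amber bottle with fixed black cap, diameter 74 mm, 172 mm tall, 0.5 to 0.75 kg; origin under its centre, z up. It stands at first on the holder's deck on the -y side, axis 76 to 84 mm from the plug's, blocking a gripper's way round the plug. Shoulder slopes from about 105 mm up; the cap, diameter 33 mm, 148 to 172 mm above the underside, is the place to grasp.
- plug: steel screw plug standing in the vessel's mouth: knurled round head, diameter 42.6 mm, 24 mm high, on a threaded stud (single right-hand thread, 5 mm a turn), 0.3 kg. It stays upright on the vessel's axis. On its top a six-sided socket and one short dark radial line. Origin on the axis, at worktop level when plug_depth is 0.
- plug_top (a point): centre of the top face of the plug's head, 108 mm above the worktop when plug_depth is 0 (about 112 mm at first); the head reaches 24.5 mm down from here. The vessel's rim is 11.5 mm below the head when plug_depth is 0
- plug_turn (a joint): turn of the plug, rad; grows anticlockwise seen from above (backward, unscrewing), falls clockwise (forward). At first -1.15 to -0.8. The thread start, where it drops, lies 0.5 to 1.5 rad backward of where the plug stands at first, unmarked: only the drop tells. Turning it takes about 0.05 N m; it stays where it is left.
- plug_depth (a joint): height of the plug, m, up positive. At first its thread rests on top of the vessel's thread, at +0.0035 to +0.0047; backward turning lifts it 5 mm a turn until the thread ends pass and it falls 5 mm, to 0..+0.0015. A tight grip carries it and hides the drop: loosen the fingers, or press down lightly. Then one turn forward takes it down 5 mm, to about -0.005. Play 0.6 mm; upper stop +0.008.
- beaker: bystander: loose clear plastic beaker, 80 mm wide, 95 mm tall, origin under its centre. Other things stand fixed on the bench: a notebook and a pen to the right (y under -0.25 m), a dish, a centrifuge and bottles behind (x over 0.62 m)
- forceps: bystander: loose steel forceps lying flat, 126 mm long along its y axis, 9 mm high, origin under its middle
- tip_box: bystander: loose open box of yellow pipette tips, 93 x 93 x 49 mm, origin under its centre. The worktop between it and the holder is free; a sink begins behind it (x over 0.53 m with y over 0.31 m)
- timer: bystander: loose white timer standing on its foot, 45 x 75 x 63 mm, origin under its centre

How it is judged:
By the outcome, as a careful person would: the job done as asked, in the order asked, and still so for the second after the job is handed in, while the arm keeps its last pose, push and grip.
It also fails if it takes over 72 s, if anything falls off the work surface, if the arm or the gripper's body presses on something with over 40 N, if the wrist force passes 120 N, or if a joint passes its speed limit or range.

### The arm

A 6-joint arm with a two-finger parallel gripper is mounted at the origin on a cart in front of the work surface, level with it; the furniture and walls round the work are solid. World frame = base frame: x ahead of the robot, y to its left, z up, the work surface at z = 0. Lengths are in m, angles in rad, forces in N, time in s.
With the tool pointing down it reaches from about 0.25 to 0.775 m from the base axis. Payload 4 kg.
Tool frame: the origin (TCP) lies on the centre line of the jaws, within the pads' length; the fingertips stand 11 mm ahead of it and the grasp point (between the pads) lies 8 mm behind it; z points along the fingers, y is the direction in which the jaws open and shut (so a half turn about z gives the same grasp; the last joint's range is limited). The gripper opens to 94 mm and grips with 3 to 60 N. Pads are 16 mm wide; open, the fingers measure 119 mm over their backs; the gripper's body (75 mm by 177 mm) begins 78 mm behind the grasp point.
Start: joints at [-1.226, 0.087, 1.371, -0, 1.684, -0.103], TCP at [0.238, -0.496, 0.217] pointing down, gripper open.
Joint ranges: [-3.1, 3.1], [-0.76, 2.03], [0.27, 2.55], [-1.08, 4.22], [0.17, 2.65], [-2.57, 2.57]. Speed limits (rad/s): [2.79, 2.79, 3.14, 3.14, 3.14, 3.14].

### API

Orientations are given as a rotation vector (axis times angle).
In Python, from station import arm, camera, camera_info gives the robot as it stands.
- The arm moves only by the tool play_rows, never from a script. Its argument "motion" is a list of rows, each an object with "offset": the shift along the tool's x, y, z as a fraction of full scale, a list of three; "dr": the turn, a rotation vector about the tool's x, y, z as a fraction of full scale, a list of three. A call has 1 to 5 rows; each row is the pose to reach, as a shift and turn from the pose commanded when the call began, along the tool's axes at that moment; what a row does not reach only later rows make up. Full scale, the value 1, is 50 cm for a shift and 90 degrees for a turn. A row lasts 1/8 s, in which the tool goes at most 62.5 mm and 10.7 degrees, less where a joint would pass 70% of its speed; a pose out of reach is approached as far as the arm can. A call with a number of a shift or a turn outside -1 to 1 is refused whole. A call with a gripper value outside its range is refused whole. "hand" is the finger opening in mm, from 0 to 94, set as the call begins (left out, the last holds). The fingers move at their own pace and stop on an object; the grip force is fixed at half the most. Time passes only in rows, so rows that repeat a pose let the fingers close. It gives the time, the measured TCP pose, the force and the opening at its end, in the units of the state.
- arm.get_obs(): the state, without advancing time (a new reading comes with each control period).
- camera(name): name is "scene" or "top"; returns (picture, depth): 384x512x3 uint8, red, green, blue; 384x512 float32, m along the optical axis (not along the pixel's ray), 0 where there is no reading.
- camera_info(name): a dict with "mtx" (3x3 intrinsics, pixels), "R" (3x3) and "t" (3): a world point X has camera coordinates R X + t. Camera axes: x right, y down, z forward; pixel columns grow to the right and rows downward; lengths in m; the calibration is good to about 2 mm. A picture is of the moment at which its call begins. camera_info takes no time and is no camera call.
- arm.hand_in(): hands the job in, once; it reports no verdict.
The state is a dict: "time": time; "qpos": joint angles; "dq": joint speeds; "tau": joint torques, N m; "tool_pos": TCP position; "ee_rot": TCP orientation; "force": force on the tool from outside, world axes, zero at the start; "torque": the same for the moment, N m; "grip_width": finger opening in m.
Only numpy, scipy, OpenCV 4.12 (cv2) and the standard library are available. Lean on these libraries where they do the work, as an engineer would, in place of code of your own. Each camera call takes 0.05 s, during which the arm holds its last target.

## Working session

There is one attempt and no reset: what is moved stays moved. The work goes in short steps, Python scripts to look and compute and a tool call to move; the robot and the scene stay as the last step left them, time stands still between calls to the robot, and variables do not carry over. Pictures are saved under pics/ and viewed, and the job is handed in when it is done.

Besides the shell and the picture viewer there is one more tool, called after "Call:" as name([rows], argument=value, ...), one row to a line, values as JSON. play_rows: Moves the arm, as the interface text tells. Its arguments: {"type":"object","properties":{"motion":{"type":"array"},"hand":{"type":"number"}},"required":["motion"]}

```bash
mkdir -p pics; ls
cat > h.py <<'E'
import numpy as np, cv2
from station import arm,camera,camera_info
from scipy.spatial.transform import Rotation as Ro
def snap(n,f):
    p,d=camera(n); np.savez('pics/'+f+'.npz',p=p,d=d); cv2.imwrite('pics/'+f+'.png',p[:,:,::-1]); return p,d
def pt(n,d,u,v,z=None):
    c=camera_info(n);K=c['mtx'];R=np.array(c['R']);t=np.array(c['t'])
    ray=np.linalg.inv(K)@[u,v,1]; C=-R.T@t; r=R.T@ray
    if z is not None: return C+r*(z-C[2])/r[2]
    return C+r*d
def proj(n,X):
    c=camera_info(n);q=np.array(c['mtx'])@(np.array(c['R'])@X+np.array(c['t']));return q[:2]/q[2]
def st():
    o=arm.get_obs()
    for k in o: print(k,np.round(o[k],4))
    return o
E
python3 - <<'E'
from h import *
st()
for n in('scene','top'):
    snap(n,n+'0'); c=camera_info(n); print(n,np.round(c['mtx'],1),np.round(-np.array(c['R']).T@c['t'],3),np.round(c['R'],2))
print(Ro.from_rotvec(arm.get_obs()['ee_rot']).as_matrix().round(3))
E
```

```text
pics
time 0.0
qpos [-1.2261  0.088   1.3722 -0.      1.6836 -0.1031]
dq [ 0.0009 -0.0008 -0.0008  0.0003 -0.0009 -0.0004]
tau [-6.00000e-04 -3.40178e+01 -3.02426e+01  7.18000e-02  3.32000e-02
 -2.00000e-04]
tool_pos [ 0.238  -0.4953  0.2153]
ee_rot [-3.0611e+00 -6.9710e-01  4.0000e-04]
force [ 0.1299  0.2066 -0.1672]
torque [ 0.0084 -0.0079 -0.0193]
grip_width 0.094
scene [[402.6   0.  256. ]
 [  0.  402.6 193.8]
 [  0.    0.    1. ]] [-0.218  0.793  0.534] [[-0.6  -0.8   0.02]
 [-0.34  0.23 -0.91]
 [ 0.73 -0.55 -0.41]]
top [[439.3   0.  259.2]
 [  0.  439.3 190.9]
 [  0.    0.    1. ]] [0.317 0.198 1.177] [[ 0.03 -1.    0.  ]
 [-0.97 -0.03 -0.23]
 [ 0.23  0.01 -0.97]]
[[ 0.901  0.433 -0.001]
 [ 0.433 -0.901  0.002]
 [ 0.    -0.002 -1.   ]]
```

View pics/scene0.png

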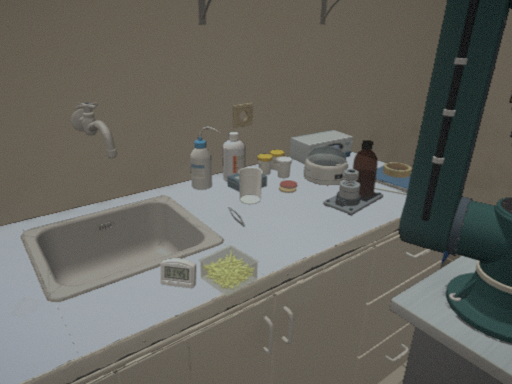

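View pics/top0.png

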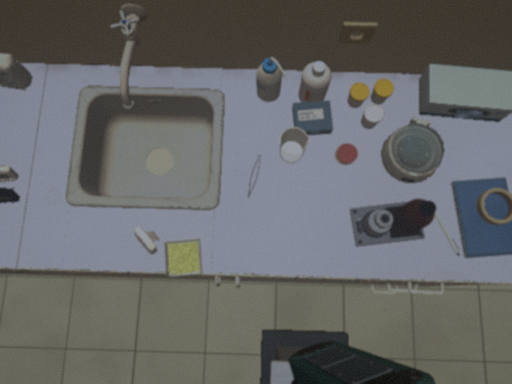

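Run:
```python
from h import *
p=cv2.imread('pics/top0.png')[180:270,330:480];cv2.imwrite('pics/topc.png',cv2.resize(p,None,fx=5,fy=5,interpolation=cv2.INTER_CUBIC))
p=cv2.imread('pics/scene0.png')[130:220,310:420];cv2.imwrite('pics/scc.png',cv2.resize(p,None,fx=6,fy=6,interpolation=cv2.INTER_CUBIC))
```

```text
(no output)
```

View pics/topc.png

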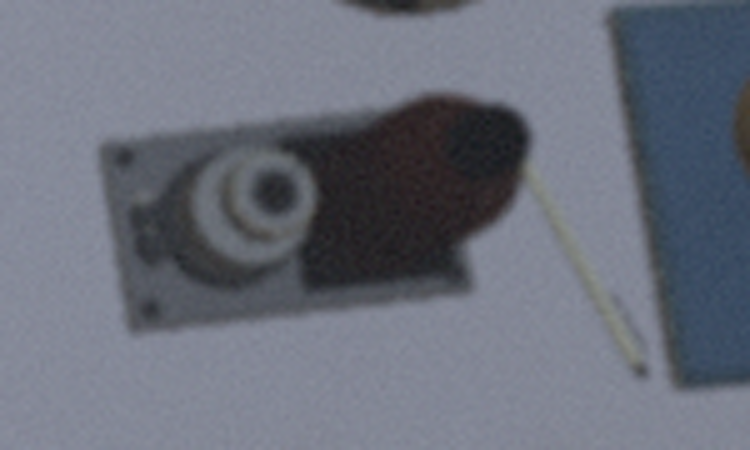

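View pics/scc.png

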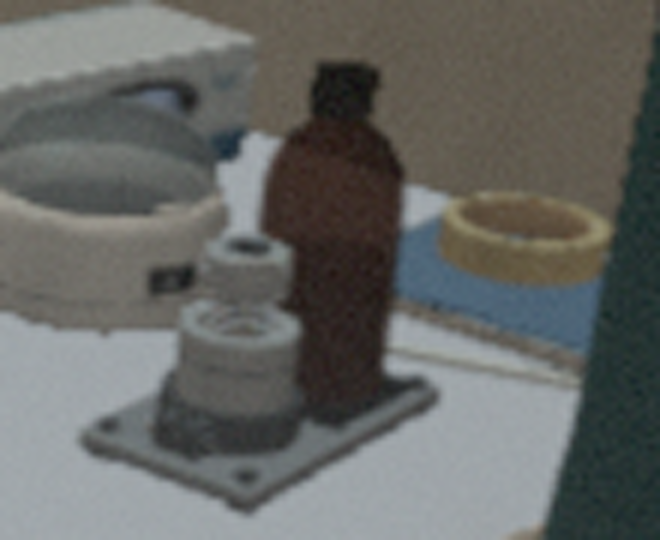

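Run:
```python
from h import *
d=np.load('pics/top0.npz')['d']; ds=np.load('pics/scene0.npz')['d']
def T(cx,cy,z): 
    u,v=330+(cx+.5)/5-.5,180+(cy+.5)/5-.5; P=pt('top',None,u,v,z); D=d[int(round(v)),int(round(u))]; print((cx,cy),P.round(4),'depth pt',pt('top',D,u,v).round(4)); return P
print('plug');T(274,193,.112);T(300,193,.112);T(240,193,.112);T(274,160,.112)
print('cap');T(492,137,.186);T(505,130,.186);T(480,145,.186)
print('corners');a=T(105,143,.014);b=T(130,330,.014);c=T(470,292,.014)
e=a-b; e/=np.linalg.norm(e); f=b-c;f/=np.linalg.norm(f);print(e,f,np.linalg.norm(a-b),np.linalg.norm(b-c))
mid=(a+b)/2; yv=f; print('axis by plate',mid-yv*.058)
def S(cx,cy,z):
    u,v=310+(cx+.5)/6-.5,130+(cy+.5)/6-.5; D=ds[int(round(v)),int(round(u))]; print((cx,cy),pt('scene',None,u,v,z).round(4),pt('scene',D,u,v).round(4))
print('scene plug');S(247,247,.112);print('scene cap');S(348,70,.186)
S(300,260,.1);S(345,100,.17)
# cloud of cap & plug by top
vv,uu=np.mgrid[180:270,330:480]
P=np.array([pt('top',d[v,u],u,v) for v,u in zip(vv.ravel(),uu.ravel())])
for lo,hi in((.095,.125),(.178,.2)):
    q=P[(P[:,2]>lo)&(P[:,2]<hi)];print(lo,len(q),q.mean(0).round(4),q.min(0).round(3),q.max(0).round(3))
vv,uu=np.mgrid[130:220,310:420]
P=np.array([pt('scene',ds[v,u],u,v) for v,u in zip(vv.ravel(),uu.ravel())])
P=P[(abs(P[:,0]-.4)<.15)&(abs(P[:,1]+.15)<.2)]
for lo,hi in((.09,.105),(.165,.183)):
    q=P[(P[:,2]>lo)&(P[:,2]<hi)];print(lo,len(q),q.mean(0).round(4),q.min(0).round(3),q.max(0).round(3))
```

```text
plug
(274, 193) [ 0.5041 -0.1058  0.112 ] depth pt [ 0.5043 -0.1061  0.111 ]
(300, 193) [ 0.5045 -0.1186  0.112 ] depth pt [ 0.5045 -0.1187  0.1115]
(240, 193) [ 0.5036 -0.0891  0.112 ] depth pt [ 0.5038 -0.0894  0.111 ]
(274, 160) [ 0.5206 -0.1064  0.112 ] depth pt [ 0.5206 -0.1064  0.1119]
cap
(492, 137) [ 0.5202 -0.1858  0.186 ] depth pt [ 0.5205 -0.1864  0.1846]
(505, 130) [ 0.5237 -0.192   0.186 ] depth pt [ 0.5236 -0.1918  0.1864]
(480, 145) [ 0.5163 -0.1801  0.186 ] depth pt [ 0.5159 -0.1793  0.1882]
corners
(105, 143) [ 0.5458 -0.0436  0.014 ] depth pt [ 0.5459 -0.0437  0.0136]
(130, 330) [ 0.4456 -0.0551  0.014 ] depth pt [ 0.4477 -0.0593 -0.005 ]
(470, 292) [ 0.4712 -0.236   0.014 ] depth pt [ 0.4735 -0.2425 -0.0034]
[0.99347474 0.11405238 0.        ] [-0.1399702   0.99015572  0.        ] 0.10087781369712179 0.18261904632865525
axis by plate [ 0.50381856 -0.10680864  0.014     ]
scene plug
(247, 247) [ 0.5047 -0.1054  0.112 ] [ 0.5031 -0.1034  0.113 ]
scene cap
(348, 70) [ 0.5181 -0.1842  0.186 ] [ 0.521  -0.188   0.1846]
(300, 260) [ 0.4977 -0.139   0.1   ] [ 0.5119 -0.1575  0.0914]
(345, 100) [ 0.5184 -0.1853  0.17  ] [ 0.5169 -0.1834  0.1707]Traceback (most recent call last):
  File "<stdin>", line 16, in <module>
  File "h.py", line 7, in pt
    c=camera_info(n);K=c['mtx'];R=np.array(c['R']);t=np.array(c['t'])
ValueError: time passes only in moves, steps and waits
```

```bash
cat >> h.py <<'E'
import os,pickle
if not os.path.exists('cal.pkl'): pickle.dump({n:camera_info(n) for n in('scene','top')},open('cal.pkl','wb'))
CAL=pickle.load(open('cal.pkl','rb'))
camera_info=lambda n:CAL[n]
def cloud(n,d):
    c=CAL[n];v,u=np.mgrid[:384,:512];K=np.array(c['mtx'])
    X=np.stack([(u-K[0,2])/K[0,0]*d,(v-K[1,2])/K[1,1]*d,d],-1)
    return (X-np.array(c['t']))@np.array(c['R'])
def go(target=None,jaw=None,base=None):
    """print offset/dr for tool to world target; jaw=world angle deg of tool y"""
    o=arm.get_obs(); R=Ro.from_rotvec(o['ee_rot']).as_matrix(); p=np.array(o['tool_pos'])
    ja=np.degrees(np.arctan2(R[1,1],R[0,1]))
    jt=np.radians(ja if jaw is None else jaw); y=np.array([np.cos(jt),np.sin(jt),0]);z=np.array([0,0,-1.]);x=np.cross(y,z)
    dr=Ro.from_matrix(R.T@np.stack([x,y,z],1)).as_rotvec()/(np.pi/2)
    print('t',round(o['time'],2),'pos',p.round(4),'jaw',round(ja,2),'q',np.round(o['qpos'],3),'F',np.round(o['force'],1),'Tz',np.round(o['torque'],3),'w',round(float(o['grip_width'])*1000,1))
    if target is not None: print('offset',(R.T@(np.array(target)-p)/.5).round(4),'dr',dr.round(4))
E
python3 - <<'E'
from h import *
d=np.load('pics/top0.npz')['d']; ds=np.load('pics/scene0.npz')['d']
for n,D in(('top',d),('scene',ds)):
    P=cloud(n,D).reshape(-1,3);P=P[(abs(P[:,0]-.5)<.1)&(abs(P[:,1]+.14)<.12)]
    for lo,hi in((.106,.116),(.09,.105),(.182,.192),(.165,.182)):
        q=P[(P[:,2]>lo)&(P[:,2]<hi)];q=q[q[:,1]<-.15] if lo>.15 else q[q[:,1]>-.13]
        print(n,lo,len(q),q.mean(0).round(4),q.min(0).round(3),q.max(0).round(3))
for n,u,v in(('tip',183,258),('forc',255,175),('timer',146,239),('beaker',292,150),('centrif',413,150),('centrif2',413,180)): print(n,pt('top',d[v,u],u,v).round(3))
go([.519,-.186,.25])
E
```

```text
top 0.106 229 [ 0.5048 -0.1055  0.1115] [ 0.485 -0.129  0.106] [ 0.525 -0.086  0.116]
top 0.09 29 [ 0.4948 -0.0928  0.0981] [ 0.484 -0.112  0.09 ] [ 0.516 -0.085  0.105]
top 0.182 147 [ 0.5213 -0.1878  0.1852] [ 0.506 -0.205  0.182] [ 0.537 -0.172  0.19 ]
top 0.165 55 [ 0.5163 -0.1808  0.1749] [ 0.505 -0.203  0.165] [ 0.535 -0.171  0.182]
scene 0.106 74 [ 0.5003 -0.1033  0.1111] [ 0.483 -0.125  0.106] [ 0.52  -0.086  0.114]
scene 0.09 71 [ 0.4938 -0.096   0.0978] [ 0.48  -0.119  0.09 ] [ 0.519 -0.083  0.105]
scene 0.182 33 [ 0.5185 -0.1877  0.1852] [ 0.506 -0.202  0.182] [ 0.534 -0.175  0.187]
scene 0.165 62 [ 0.5169 -0.1825  0.1733] [ 0.505 -0.201  0.165] [ 0.535 -0.175  0.182]
tip [0.398 0.395 0.032]
forc [0.634 0.217 0.001]
timer [0.441 0.487 0.062]
beaker [0.708 0.116 0.006]
centrif [ 0.682 -0.185  0.112]
centrif2 [ 0.622 -0.206  0.042]
t 0.1 pos [ 0.238  -0.4954  0.2154] jaw -64.35 q [-1.226  0.088  1.372 -0.     1.684 -0.103] F [-0.5 -0.4  0.6] Tz [-0.035 -0.007  0.034] w 94.0
offset [ 0.7745 -0.3145 -0.0684] dr [-0.0012 -0.0001 -0.    ]
```

Call:
play_rows([
  {"offset": [0,0,-0.08],"dr": [0,0,0]},
  {"offset": [0.774,-0.314,-0.08],"dr": [0,0,0]},
  {"offset": [0.774,-0.314,-0.08],"dr": [0,0,0]},
  {"offset": [0.774,-0.314,-0.08],"dr": [0,0,0]},
  {"offset": [0.774,-0.314,-0.08],"dr": [0,0,0]},
], hand=94)

```text
time: 0.72
tool_pos: [0.4071, -0.3091, 0.256]
ee_rot: [-3.063, -0.697, 0.0]
force: [0.6, -0.4, 0.6]
grip_width: 0.0938
```

```bash
python3 -c "
from h import *
go([.520,-.187,.24])"
```

```text
t 0.72 pos [ 0.4071 -0.3091  0.256 ] jaw -64.37 q [-0.76  -0.004  1.387 -0.     1.758  0.363] F [ 0.6 -0.4  0.6] Tz [ 0.002 -0.033 -0.051] w 93.8
offset [ 0.3091 -0.1225  0.032 ] dr [-0.0003  0.0001  0.    ]
```

Call:
play_rows([
  {"offset": [0.3,-0.12,0.02],"dr": [0,0,0]},
  {"offset": [0.3,-0.12,0.02],"dr": [0,0,0]},
  {"offset": [0.3,-0.12,0.02],"dr": [0,0,0]},
  {"offset": [0.3,-0.12,0.02],"dr": [0,0,0]},
])

```text
time: 1.23
tool_pos: [0.5164, -0.1895, 0.2452]
ee_rot: [-3.06, -0.704, 0.003]
force: [-0.1, -0.8, 0.8]
grip_width: 0.0939
```

```bash
python3 -c "
from h import *
go([.520,-.187,.167])"
```

```text
t 1.23 pos [ 0.5164 -0.1895  0.2452] jaw -64.08 q [-0.455  0.085  1.316  0.     1.742  0.664] F [-0.1 -0.8  0.8] Tz [-0.028  0.029  0.047] w 93.9
offset [ 0.0089 -0.001   0.1564] dr [-0.0012  0.0008  0.    ]
```

Call:
play_rows([
  {"offset": [0.009,-0.001,0.08],"dr": [0,0,0]},
  {"offset": [0.009,-0.001,0.155],"dr": [0,0,0]},
  {"offset": [0.009,-0.001,0.155],"dr": [0,0,0]},
])

```text
time: 1.6
tool_pos: [0.5164, -0.1893, 0.1651]
ee_rot: [-3.059, -0.694, 0.011]
force: [-0.4, -0.2, -0.1]
grip_width: 0.0942
```

```bash
python3 -c "
from h import *
go([.520,-.187,.167])
p,d=snap('scene','s1');cv2.imwrite('pics/s1c.png',cv2.resize(p[60:220,300:440,::-1],None,fx=4,fy=4,interpolation=2))"
```

```text
t 1.6 pos [ 0.5164 -0.1893  0.1651] jaw -64.42 q [-4.540e-01  1.090e-01  1.449e+00 -1.000e-03  1.592e+00  6.700e-01] F [-0.4 -0.2 -0.1] Tz [0.001 0.008 0.064] w 94.2
offset [ 0.0084 -0.0011 -0.0039] dr [-0.004   0.0037  0.    ]
```

View pics/s1c.png

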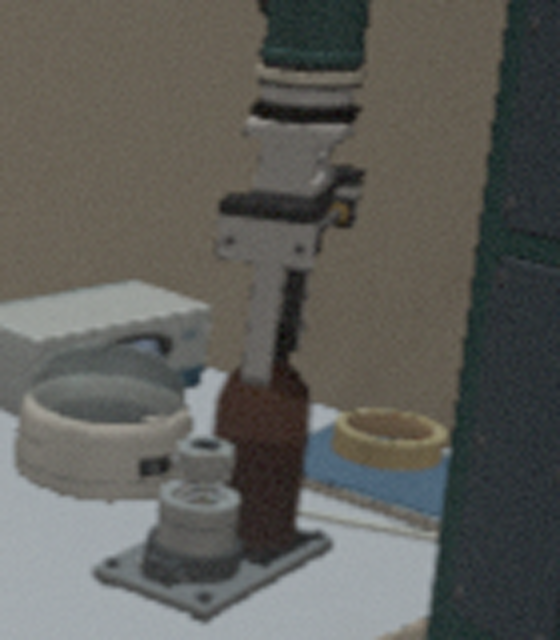

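Call:
play_rows([
  {"offset": [0.01,-0.001,0],"dr": [0,0,0]},
  {"offset": [0.01,-0.001,0],"dr": [0,0,0]},
])

```text
time: 1.9
tool_pos: [0.5248, -0.1873, 0.1713]
ee_rot: [3.061, 0.697, 0.005]
force: [0.3, 0.6, 0.9]
grip_width: 0.094
```

Call:
play_rows([
  {"offset": [0,0,0],"dr": [0,0,0]},
  {"offset": [0,0,0],"dr": [0,0,0]},
  {"offset": [0,0,0],"dr": [0,0,0]},
  {"offset": [0,0,0],"dr": [0,0,0]},
  {"offset": [0,0,0],"dr": [0,0,0]},
], hand=20)

```text
time: 2.52
tool_pos: [0.5236, -0.1867, 0.1689]
ee_rot: [-3.063, -0.698, 0.0]
force: [0.8, -0.0, 0.4]
grip_width: 0.0474
```

```bash
python3 -c "
from h import *
go([.520,-.187,.167])"
```

```text
t 2.52 pos [ 0.5236 -0.1867  0.1689] jaw -64.34 q [-0.444  0.114  1.435 -0.     1.592  0.679] F [ 0.8 -0.   0.4] Tz [ 0.028 -0.027 -0.005] w 47.4
offset [-0.0067 -0.0026  0.0038] dr [-0.      0.0001  0.    ]
```

Call:
play_rows([
  {"offset": [-0.006,-0.002,0.004],"dr": [0,0,0]},
  {"offset": [-0.006,-0.002,0.004],"dr": [0,0,0]},
  {"offset": [-0.006,-0.002,0.004],"dr": [0,0,0]},
  {"offset": [-0.006,-0.002,0.004],"dr": [0,0,0]},
])

```text
time: 3.02
tool_pos: [0.5213, -0.1875, 0.168]
ee_rot: [3.061, 0.697, 0.003]
force: [2.9, -1.0, 5.4]
grip_width: 0.0387
```

```bash
python3 -c "
from h import *
go([.520,-.187,.25])"
```

```text
t 3.02 pos [ 0.5213 -0.1875  0.168 ] jaw -64.34 q [-0.448  0.108  1.444 -0.     1.587  0.675] F [ 2.9 -1.   5.4] Tz [-0.267 -0.543  0.04 ] w 38.7
offset [-0.0016 -0.0016 -0.164 ] dr [ 0.0014 -0.0011  0.    ]
```

Call:
play_rows([
  {"offset": [0,0,0],"dr": [0,0,0]},
  {"offset": [0,0,0],"dr": [0,0,0]},
  {"offset": [0,0,0],"dr": [0,0,0]},
])

```text
time: 3.4
tool_pos: [0.5212, -0.1875, 0.1679]
ee_rot: [3.062, 0.697, 0.003]
force: [2.8, -1.1, 5.0]
grip_width: 0.0388
```

```bash
python3 -c "
from h import *
go([.520,-.187,.25])
p,d=snap('scene','s2');cv2.imwrite('pics/s2c.png',cv2.resize(p[60:220,300:440,::-1],None,fx=4,fy=4,interpolation=2))"
```

```text
t 3.4 pos [ 0.5212 -0.1875  0.1679] jaw -64.34 q [-0.448  0.108  1.444 -0.     1.587  0.675] F [ 2.8 -1.1  5. ] Tz [-0.273 -0.54   0.034] w 38.8
offset [-0.0015 -0.0016 -0.1641] dr [ 0.0013 -0.001   0.    ]
```

View pics/s2c.png

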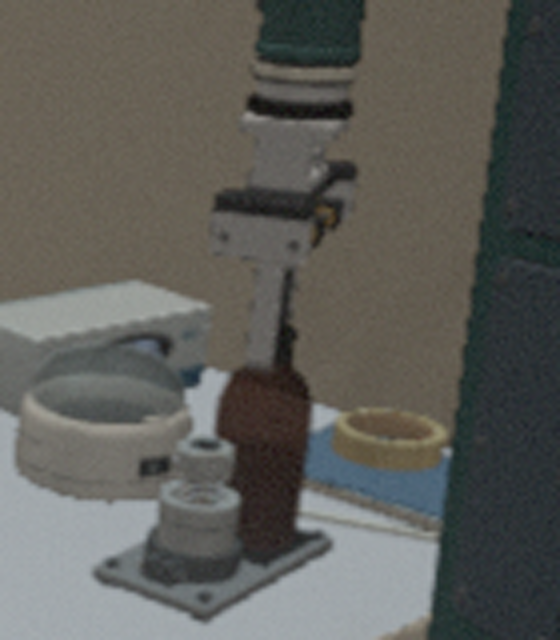

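Call:
play_rows([
  {"offset": [0,0,0],"dr": [0,0,0]},
  {"offset": [-0.002,-0.002,-0.013],"dr": [0,0,0]},
  {"offset": [-0.002,-0.002,-0.013],"dr": [0,0,0]},
], hand=50)

```text
time: 3.82
tool_pos: [0.5185, -0.1863, 0.1731]
ee_rot: [-3.062, -0.697, 0.002]
force: [-0.5, 0.8, -0.6]
grip_width: 0.0497
```

Call:
play_rows([
  {"offset": [0,0,0],"dr": [0,0,0]},
  {"offset": [0,0,0],"dr": [0,0,0]},
  {"offset": [0,0,0],"dr": [0,0,0]},
  {"offset": [0,0,0],"dr": [0,0,0]},
], hand=20)

```text
time: 4.32
tool_pos: [0.5192, -0.187, 0.1733]
ee_rot: [3.063, 0.697, -0.0]
force: [1.2, -2.3, -0.8]
grip_width: 0.0342
```

```bash
python3 -c "
from h import *
go([.520,-.187,.25])"
```

```text
t 4.33 pos [ 0.5192 -0.187   0.1733] jaw -64.36 q [-4.480e-01  1.030e-01  1.439e+00 -1.000e-03  1.599e+00  6.750e-01] F [ 1.2 -2.3 -0.8] Tz [-0.553 -0.257 -0.021] w 34.2
offset [ 0.0014  0.0008 -0.1535] dr [ 0.0004  0.0002 -0.    ]
```

Call:
play_rows([
  {"offset": [0,0,-0.02],"dr": [0,0,0]},
  {"offset": [0,0,-0.06],"dr": [0,0,0]},
  {"offset": [0,0,-0.11],"dr": [0,0,0]},
  {"offset": [0,0,-0.15],"dr": [0,0,0]},
  {"offset": [0,0,-0.15],"dr": [0,0,0]},
])

```text
time: 4.95
tool_pos: [0.5196, -0.1865, 0.2499]
ee_rot: [3.062, 0.698, 0.003]
force: [-0.1, 0.4, -4.6]
grip_width: 0.0339
```

```bash
python3 -c "
from h import *
go([.42,.14,.25])
p,d=snap('scene','s3');cv2.imwrite('pics/s3c.png',cv2.resize(p[30:220,300:440,::-1],None,fx=3,fy=3,interpolation=2))"
```

```text
t 4.95 pos [ 0.5196 -0.1865  0.2499] jaw -64.33 q [-4.480e-01  8.600e-02  1.306e+00  1.000e-03  1.747e+00  6.750e-01] F [-0.1  0.4 -4.6] Tz [-0.024 -0.047  0.035] w 33.9
offset [ 0.1034 -0.6749 -0.0009] dr [ 0.0009 -0.0011  0.    ]
```

View pics/s3c.png

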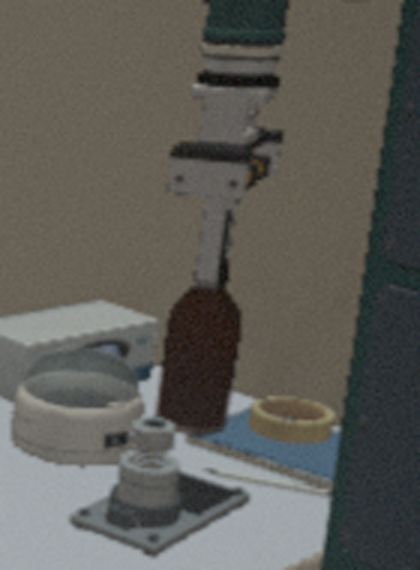

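Call:
play_rows([
  {"offset": [0,0,-0.06],"dr": [0,0,0]},
  {"offset": [0,0,-0.12],"dr": [0,0,0]},
  {"offset": [0,-0.01,-0.14],"dr": [0,0,0]},
  {"offset": [0.006,-0.04,-0.14],"dr": [0,0,0]},
  {"offset": [0.014,-0.09,-0.14],"dr": [0,0,0]},
])

```text
time: 5.62
tool_pos: [0.5049, -0.1416, 0.3161]
ee_rot: [-3.06, -0.696, 0.005]
force: [-0.2, 0.8, -4.8]
grip_width: 0.0331
```

Call:
play_rows([
  {"offset": [0.011,-0.07,0],"dr": [0,0,0]},
  {"offset": [0.022,-0.14,0],"dr": [0,0,0]},
  {"offset": [0.033,-0.21,0],"dr": [0,0,0]},
  {"offset": [0.044,-0.28,0],"dr": [0,0,0]},
  {"offset": [0.055,-0.35,0],"dr": [0,0,0]},
])

```text
time: 6.25
tool_pos: [0.4529, 0.0292, 0.317]
ee_rot: [-3.061, -0.699, 0.004]
force: [0.6, -0.0, -4.1]
grip_width: 0.0332
```

Call:
play_rows([
  {"offset": [0.011,-0.07,0.0],"dr": [0,0,0]},
  {"offset": [0.022,-0.14,0],"dr": [0,0,0]},
  {"offset": [0.033,-0.2,0],"dr": [0,0,0]},
  {"offset": [0.034,-0.23,0],"dr": [0,0,0]},
  {"offset": [0.034,-0.235,0],"dr": [0,0,0]},
])

```text
time: 6.88
tool_pos: [0.4183, 0.1406, 0.3179]
ee_rot: [3.062, 0.701, -0.002]
force: [0.9, -0.4, -4.5]
grip_width: 0.0329
```

```bash
python3 -c "
from h import *
go([.42,.14,.164])
p,d=snap('scene','s4');snap('top','t4')"
```

```text
t 6.88 pos [0.4183 0.1406 0.3179] jaw -64.22 q [ 1.960e-01 -1.520e-01  1.404e+00 -1.000e-03  1.891e+00  1.317e+00] F [ 0.9 -0.4 -4.5] Tz [-0.095  0.051  0.066] w 32.9
offset [0.0029 0.0025 0.3078] dr [ 0.0002  0.0007 -0.    ]
```

View pics/s4.png

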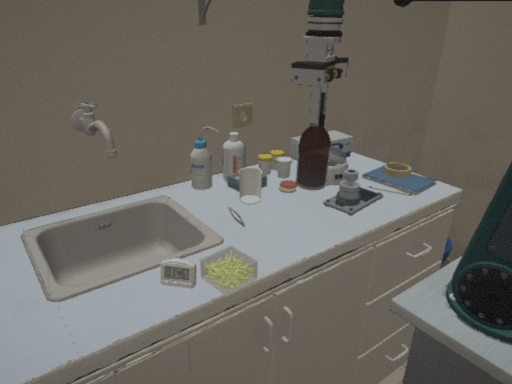

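View pics/t4.png

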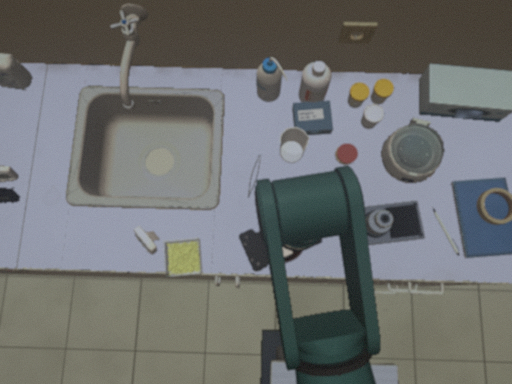

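Call:
play_rows([
  {"offset": [0.003,0.002,0.06],"dr": [0,0,0]},
  {"offset": [0.003,0.002,0.13],"dr": [0,0,0]},
  {"offset": [0.003,0.002,0.2],"dr": [0,0,0]},
  {"offset": [0.003,0.002,0.26],"dr": [0,0,0]},
  {"offset": [0.003,0.002,0.29],"dr": [0,0,0]},
])

```text
time: 7.6
tool_pos: [0.4204, 0.1384, 0.1713]
ee_rot: [3.063, 0.695, -0.006]
force: [-0.3, -0.8, -5.2]
grip_width: 0.0329
```

Call:
play_rows([
  {"offset": [0,0,0.008],"dr": [0,0,0]},
  {"offset": [0,0,0.014],"dr": [0,0,0]},
  {"offset": [0,0,0.018],"dr": [0,0,0]},
  {"offset": [0,0,0.018],"dr": [0,0,0]},
])

```text
time: 8.1
tool_pos: [0.4216, 0.1397, 0.1651]
ee_rot: [3.063, 0.698, 0.002]
force: [-0.6, -0.4, -5.1]
grip_width: 0.0332
```

```bash
python3 -c "
from h import *
go([.42,.14,.1593])"
```

```text
t 8.1 pos [0.4216 0.1397 0.1651] jaw -64.34 q [ 0.192 -0.137  1.692 -0.     1.586  1.315] F [-0.6 -0.4 -5.1] Tz [ 0.034 -0.04   0.038] w 33.2
offset [-0.0026 -0.002   0.0116] dr [ 0.0003 -0.0007  0.    ]
```

Call:
play_rows([
  {"offset": [0,0,0.005],"dr": [0,0,0]},
  {"offset": [0,0,0.008],"dr": [0,0,0]},
  {"offset": [0,0,0.011],"dr": [0,0,0]},
  {"offset": [0,0,0.0125],"dr": [0,0,0]},
  {"offset": [0,0,0.0125],"dr": [0,0,0]},
])

```text
time: 8.72
tool_pos: [0.4231, 0.14, 0.1608]
ee_rot: [3.063, 0.697, 0.01]
force: [1.5, 0.2, 5.6]
grip_width: 0.0327
```

```bash
python3 -c "
from h import *
go([.42,.14,.1593])"
```

```text
t 8.72 pos [0.4231 0.14   0.1608] jaw -64.34 q [ 0.192 -0.135  1.699  0.     1.572  1.315] F [1.5 0.2 5.6] Tz [ 0.082 -0.191  0.012] w 32.7
offset [-0.0056 -0.0026  0.003 ] dr [ 0.0009 -0.0038  0.    ]
```

Standing on the worktop (force reversed to +5.6 N). Release, then back up.

Call:
play_rows([
  {"offset": [0,0,-0.001],"dr": [0,0,0]},
  {"offset": [0,0,-0.001],"dr": [0,0,0]},
  {"offset": [0,0,-0.001],"dr": [0,0,0]},
], hand=60)

```text
time: 9.1
tool_pos: [0.4207, 0.1396, 0.1581]
ee_rot: [-3.063, -0.698, 0.002]
force: [0.2, 0.4, 0.0]
grip_width: 0.0585
```

Call:
play_rows([
  {"offset": [0,0,-0.05],"dr": [0,0,0]},
  {"offset": [0,0,-0.14],"dr": [0,0,0]},
  {"offset": [0,0,-0.18],"dr": [0,0,0]},
  {"offset": [0,0,-0.18],"dr": [0,0,0]},
], hand=75)

```text
time: 9.6
tool_pos: [0.4219, 0.1398, 0.2502]
ee_rot: [3.063, 0.698, 0.005]
force: [0.6, 0.2, -1.3]
grip_width: 0.0754
```

```bash
python3 -c "
from h import *
go([.5045,-.1055,.18],-60)
snap('scene','s5');snap('top','t5')
p=cv2.imread('pics/t5.png')[190:250,340:430];cv2.imwrite('pics/t5c.png',cv2.resize(p,None,fx=8,fy=8,interpolation=2))"
```

```text
t 9.6 pos [0.4219 0.1398 0.2502] jaw -64.34 q [ 0.192 -0.157  1.541 -0.     1.754  1.315] F [ 0.6  0.2 -1.3] Tz [-0.001  0.031  0.016] w 75.4
offset [-0.064   0.5136  0.1405] dr [ 0.0006 -0.0019 -0.0482]
```

View pics/s5.png

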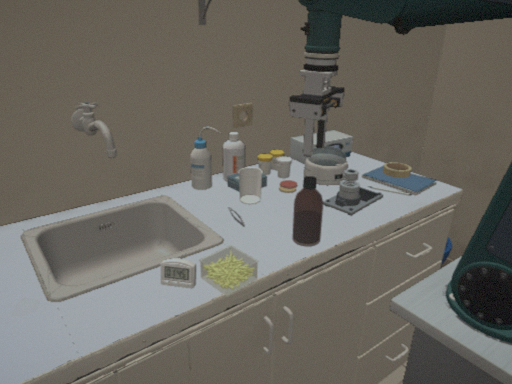

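View pics/t5c.png

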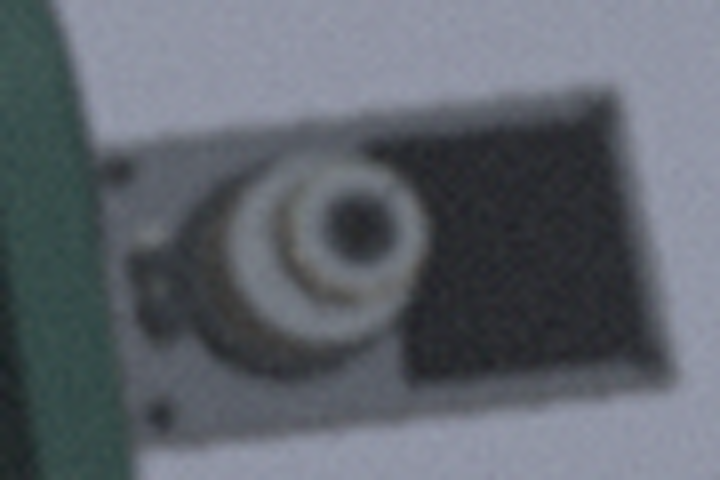

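Call:
play_rows([
  {"offset": [-0.01,0.08,0.02],"dr": [0,0,-0.11]},
  {"offset": [-0.025,0.19,0.04],"dr": [0,0,-0.23]},
  {"offset": [-0.04,0.3,0.06],"dr": [0,0,-0.35]},
  {"offset": [-0.055,0.42,0.07],"dr": [0,0,-0.46]},
  {"offset": [-0.064,0.51,0.08],"dr": [0,0,-0.58]},
], hand=75)

```text
time: 10.32
tool_pos: [0.5017, -0.1041, 0.2065]
ee_rot: [-2.487, -1.914, 0.003]
force: [1.5, 0.5, -0.1]
grip_width: 0.0752
```

```bash
python3 -c "
from h import *
go([.5045,-.106,.18],30)"
```

```text
t 10.32 pos [ 0.5017 -0.1041  0.2065] jaw -14.85 q [-0.315  0.008  1.473  0.     1.664 -0.056] F [ 1.5  0.5 -0.1] Tz [-0.081 -0.115  0.022] w 75.2
offset [-0.0024  0.0066  0.0529] dr [-0.002  -0.0012 -0.4983]
```

Call:
play_rows([
  {"offset": [-0.001,0.003,0.03],"dr": [0,0,-0.1]},
  {"offset": [-0.001,0.003,0.06],"dr": [0,0,-0.21]},
  {"offset": [-0.001,0.003,0.09],"dr": [0,0,-0.32]},
  {"offset": [-0.001,0.003,0.09],"dr": [0,0,-0.43]},
  {"offset": [-0.001,0.003,0.09],"dr": [0,0,-0.49]},
])

```text
time: 10.95
tool_pos: [0.5022, -0.1032, 0.1611]
ee_rot: [-1.589, -2.704, 0.002]
force: [-0.4, -0.2, 0.2]
grip_width: 0.075
```

Call:
play_rows([
  {"offset": [0,0,0],"dr": [0,0,0]},
  {"offset": [0,0,0],"dr": [0,0,0]},
])

```text
time: 11.2
tool_pos: [0.5031, -0.1034, 0.1628]
ee_rot: [-1.597, -2.703, 0.001]
force: [-0.6, -1.6, 0.2]
grip_width: 0.0748
```

```bash
python3 -c "
from h import *
go([.5045,-.106,.097],30)
p,d=snap('scene','s6');cv2.imwrite('pics/s6c.png',cv2.resize(p[80:230,290:420,::-1],None,fx=5,fy=5,interpolation=2))"
```

```text
t 11.2 pos [ 0.5031 -0.1034  0.1628] jaw 28.84 q [-0.313  0.025  1.543 -0.     1.576 -0.816] F [-0.6 -1.6  0.2] Tz [-0.014 -0.14   0.022] w 74.8
offset [-0.0061  0.      0.1316] dr [-0.0009 -0.0009 -0.0129]
```

View pics/s6c.png

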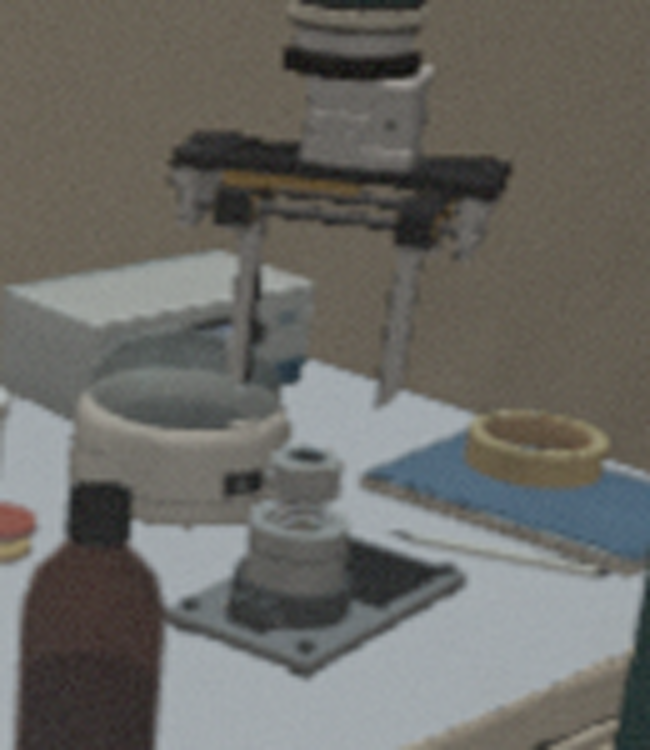

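Call:
play_rows([
  {"offset": [-0.006,0,0.05],"dr": [0,0,-0.01]},
  {"offset": [-0.006,0,0.1],"dr": [0,0,-0.01]},
  {"offset": [-0.006,0,0.13],"dr": [0,0,-0.01]},
  {"offset": [-0.006,0,0.13],"dr": [0,0,-0.01]},
  {"offset": [-0.006,0,0.13],"dr": [0,0,-0.01]},
])

```text
time: 11.88
tool_pos: [0.5058, -0.1064, 0.0999]
ee_rot: [1.575, 2.716, 0.0]
force: [0.4, -0.7, 0.0]
grip_width: 0.0747
```

Call:
play_rows([
  {"offset": [0,0,0],"dr": [0,0,0]},
  {"offset": [0,0,0],"dr": [0,0,0]},
  {"offset": [0,0,0],"dr": [0,0,0]},
  {"offset": [0,0,0],"dr": [0,0,0]},
  {"offset": [0,0,0],"dr": [0,0,0]},
], hand=35)

```text
time: 12.5
tool_pos: [0.5044, -0.1068, 0.0992]
ee_rot: [-1.575, -2.717, 0.003]
force: [-4.6, -1.9, 3.6]
grip_width: 0.042
```

```bash
python3 -c "
from h import *
go([.5045,-.106,.097],30)
p,d=snap('scene','s7');cv2.imwrite('pics/s7c.png',cv2.resize(p[120:220,310:400,::-1],None,fx=6,fy=6,interpolation=2))"
```

```text
t 12.5 pos [ 0.5044 -0.1068  0.0992] jaw 29.8 q [-0.318  0.066  1.629 -0.002  1.448 -0.837] F [-4.6 -1.9  3.6] Tz [-0.397  0.82  -0.03 ] w 42.0
offset [0.0013 0.0011 0.0044] dr [-0.0014  0.0001 -0.0022]
```

View pics/s7c.png

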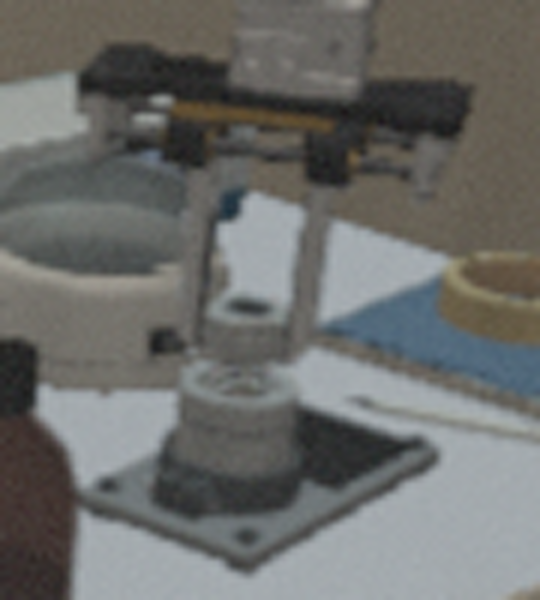

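Call:
play_rows([
  {"offset": [0,-0.002,0.003],"dr": [0,0,0]},
  {"offset": [0,-0.002,0.003],"dr": [0,0,0]},
])

```text
time: 12.8
tool_pos: [0.5043, -0.1069, 0.0991]
ee_rot: [1.575, 2.717, -0.0]
force: [-4.5, -0.6, 8.4]
grip_width: 0.0421
```

```bash
python3 -c "
from h import *
go([.5045,-.106,.097],30)"
```

```text
t 12.8 pos [ 0.5043 -0.1069  0.0991] jaw 29.81 q [-0.319  0.064  1.631 -0.     1.446 -0.839] F [-4.5 -0.6  8.4] Tz [-0.18   1.079 -0.025] w 42.1
offset [0.0013 0.0012 0.0041] dr [ 0.0001  0.0005 -0.0021]
```

Call:
play_rows([
  {"offset": [0,0,0],"dr": [0,0,-0.08]},
  {"offset": [0,0,0],"dr": [0,0,-0.16]},
  {"offset": [0,0,0],"dr": [0,0,-0.24]},
  {"offset": [0,0,0],"dr": [0,0,-0.24]},
])

```text
time: 13.3
tool_pos: [0.5043, -0.1074, 0.0993]
ee_rot: [1.037, 2.964, -0.002]
force: [-4.7, -0.6, 9.2]
grip_width: 0.042
```

```bash
python3 -c "
from h import *
go([.5045,-.106,.097],30)"
```

```text
t 13.3 pos [ 0.5043 -0.1074  0.0993] jaw 51.43 q [-3.190e-01  6.400e-02  1.631e+00 -1.000e-03  1.446e+00 -1.216e+00] F [-4.7 -0.6  9.2] Tz [-0.328  1.092  0.037] w 42.0
offset [0.0014 0.0025 0.0046] dr [-0.0004  0.001   0.2381]
```

Call:
play_rows([
  {"offset": [0,0,0],"dr": [0,0,-0.06]},
  {"offset": [0,0,0],"dr": [0,0,-0.12]},
])

```text
time: 13.55
tool_pos: [0.5043, -0.1078, 0.0994]
ee_rot: [0.751, 3.049, -0.003]
force: [-6.0, -2.6, 8.8]
grip_width: 0.0422
```

Call:
play_rows([
  {"offset": [0,0,0],"dr": [0,0,-0.06]},
  {"offset": [0,0,0],"dr": [0,0,-0.12]},
])

```text
time: 13.8
tool_pos: [0.5044, -0.1078, 0.0994]
ee_rot: [0.461, 3.106, -0.003]
force: [-5.1, -3.4, 9.6]
grip_width: 0.0421
```

```bash
python3 -c "
from h import *
go([.5045,-.106,.097],30)"
```

```text
t 13.8 pos [ 0.5044 -0.1078  0.0994] jaw 73.13 q [-0.319  0.064  1.631 -0.002  1.445 -1.595] F [-5.1 -3.4  9.6] Tz [-0.392  1.005 -0.163] w 42.1
offset [0.0008 0.0036 0.0047] dr [-0.0008  0.0014  0.4792]
```

Call:
play_rows([
  {"offset": [0,0,0],"dr": [0,0,-0.06]},
  {"offset": [0,0,0],"dr": [0,0,-0.12]},
])

```text
time: 14.05
tool_pos: [0.5043, -0.1079, 0.0991]
ee_rot: [0.166, 3.136, -0.004]
force: [-4.7, -4.1, 7.7]
grip_width: 0.0417
```

Call:
play_rows([
  {"offset": [0,0,0],"dr": [0,0,-0.06]},
  {"offset": [0,0,0],"dr": [0,0,-0.12]},
])

```text
time: 14.3
tool_pos: [0.5037, -0.1077, 0.0963]
ee_rot: [0.13, -3.137, 0.003]
force: [-1.8, -4.0, -3.2]
grip_width: 0.0422
```

```bash
python3 -c "
from h import *
go([.5045,-.106,.097],30)"
```

```text
t 14.3 pos [ 0.5037 -0.1077  0.0963] jaw 94.76 q [-0.319  0.066  1.634 -0.002  1.441 -1.973] F [-1.8 -4.  -3.2] Tz [-0.814  0.165 -0.072] w 42.2
offset [-0.0019  0.0032 -0.0013] dr [-1.600e-03 -2.000e-04  7.195e-01]
```

Call:
play_rows([
  {"offset": [0,0,0],"dr": [0,0,0]},
  {"offset": [0,0,0],"dr": [0,0,0]},
  {"offset": [-0.002,0.003,0.004],"dr": [0,0,0]},
], hand=50)

```text
time: 14.68
tool_pos: [0.5058, -0.1049, 0.0958]
ee_rot: [-0.125, 3.137, 0.0]
force: [0.8, 0.2, 0.8]
grip_width: 0.05
```

```bash
python3 -c "
from h import *
go([.5035,-.107,.095])
p,d=snap('scene','s8');cv2.imwrite('pics/s8c.png',cv2.resize(p[120:220,310:400,::-1],None,fx=6,fy=6,interpolation=2))
for f in ('s7','s8'):
    z=np.load('pics/'+f+'.npz');P=cloud('scene',z['d']);m=P[160:182,335:362];m=m.reshape(-1,3)
    k=(abs(m[:,0]-.503)<.018)&(abs(m[:,1]+.106)<.018)&(m[:,2]>.1)&(m[:,2]<.12);print(f,k.sum(),np.percentile(m[k,2],[10,50,90]).round(4))
"
```

```text
t 14.68 pos [ 0.5058 -0.1049  0.0958] jaw 94.58 q [-3.150e-01  6.800e-02  1.634e+00  1.000e-03  1.438e+00 -1.965e+00] F [0.8 0.2 0.8] Tz [ 0.078 -0.076 -0.004] w 50.0
offset [ 0.005  -0.0039  0.0016] dr [ 0.0001  0.001  -0.    ]
s7 89 [0.103  0.1113 0.1128]
s8 55 [0.1028 0.1078 0.1092]
```

View pics/s8c.png

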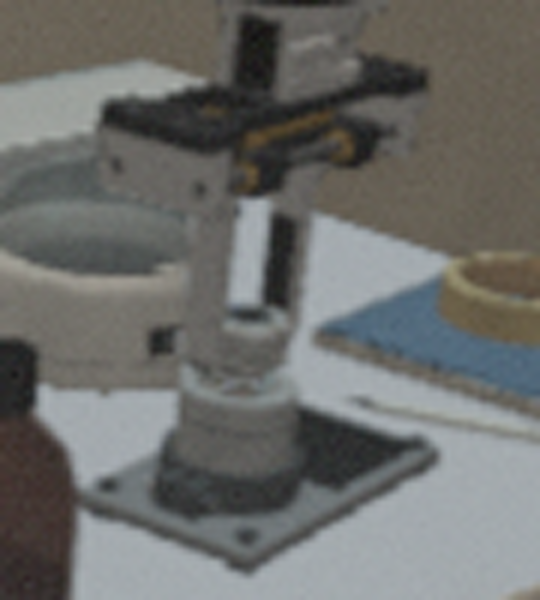

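Call:
play_rows([
  {"offset": [0.004,-0.003,0.003],"dr": [0,0,0]},
  {"offset": [0.004,-0.003,0.003],"dr": [0,0,0]},
  {"offset": [0.004,-0.003,0.003],"dr": [0,0,0]},
  {"offset": [0.004,-0.003,0.003],"dr": [0,0,0]},
], hand=35)

```text
time: 15.22
tool_pos: [0.5042, -0.1078, 0.0945]
ee_rot: [-0.126, 3.137, -0.004]
force: [2.9, -4.7, 0.5]
grip_width: 0.0422
```

```bash
python3 -c "
from h import *
go([.5035,-.107,.0945])"
```

```text
t 15.22 pos [ 0.5042 -0.1078  0.0945] jaw 94.59 q [-3.200e-01  6.600e-02  1.639e+00 -1.000e-03  1.434e+00 -1.970e+00] F [ 2.9 -4.7  0.5] Tz [-0.881 -0.763 -0.051] w 42.2
offset [0.0013 0.0018 0.    ] dr [-0.0016  0.0014  0.    ]
```

Call:
play_rows([
  {"offset": [0,0,0.0006],"dr": [0,0,0.11]},
  {"offset": [0,0,0.0009],"dr": [0,0,0.22]},
  {"offset": [0,0,0.0012],"dr": [0,0,0.33]},
  {"offset": [0,0,0.0015],"dr": [0,0,0.44]},
  {"offset": [0,0,0.0018],"dr": [0,0,0.55]},
])

```text
time: 15.85
tool_pos: [0.5039, -0.1075, 0.0938]
ee_rot: [1.207, 2.898, -0.001]
force: [1.8, -3.5, 1.9]
grip_width: 0.042
```

```bash
python3 -c "
from h import *
go([.5035,-.107,.0945])"
```

```text
t 15.85 pos [ 0.5039 -0.1075  0.0938] jaw 44.78 q [-3.200e-01  6.600e-02  1.640e+00 -1.000e-03  1.433e+00 -1.101e+00] F [ 1.8 -3.5  1.9] Tz [-0.709 -0.536  0.129] w 42.0
offset [ 0.0012  0.     -0.0014] dr [ 0.0001  0.0015 -0.    ]
```

Call:
play_rows([
  {"offset": [0,0,0.0003],"dr": [0,0,0.11]},
  {"offset": [0,0,0.0006],"dr": [0,0,0.22]},
  {"offset": [0,0,0.0009],"dr": [0,0,0.33]},
  {"offset": [0,0,0.0012],"dr": [0,0,0.44]},
  {"offset": [0,0,0.0015],"dr": [0,0,0.55]},
])

```text
time: 16.48
tool_pos: [0.5042, -0.1073, 0.093]
ee_rot: [2.309, 2.127, 0.002]
force: [2.5, -3.4, 1.0]
grip_width: 0.042
```

Call:
play_rows([
  {"offset": [0,0,0.0003],"dr": [0,0,0.11]},
  {"offset": [0,0,0.0006],"dr": [0,0,0.22]},
  {"offset": [0,0,0.0009],"dr": [0,0,0.33]},
  {"offset": [0,0,0.0012],"dr": [0,0,0.44]},
  {"offset": [0,0,0.0015],"dr": [0,0,0.55]},
])

```text
time: 17.1
tool_pos: [0.5044, -0.1074, 0.0923]
ee_rot: [2.987, 0.964, 0.004]
force: [3.7, -3.0, 1.3]
grip_width: 0.0422
```

Call:
play_rows([
  {"offset": [0,0,0.0003],"dr": [0,0,0.11]},
  {"offset": [0,0,0.0006],"dr": [0,0,0.22]},
  {"offset": [0,0,0.0009],"dr": [0,0,0.33]},
  {"offset": [0,0,0.0012],"dr": [0,0,0.44]},
  {"offset": [0,0,0.0015],"dr": [0,0,0.55]},
])

```text
time: 17.73
tool_pos: [0.5044, -0.1076, 0.0917]
ee_rot: [3.118, -0.375, 0.005]
force: [3.2, -4.2, 1.5]
grip_width: 0.0421
```

```bash
python3 -c "
from h import *
go([.5035,-.107,.0945])"
```

```text
t 17.73 pos [ 0.5044 -0.1076  0.0917] jaw -103.72 q [-3.200e-01  6.800e-02  1.642e+00 -1.000e-03  1.428e+00  1.491e+00] F [ 3.2 -4.2  1.5] Tz [-0.712 -0.531  0.112] w 42.1
offset [-0.0021 -0.0007 -0.0057] dr [ 0.0007 -0.0021  0.    ]
```

Call:
play_rows([
  {"offset": [0,0,0.0003],"dr": [0,0,0.11]},
  {"offset": [0,0,0.0006],"dr": [0,0,0.22]},
  {"offset": [0,0,0.0009],"dr": [0,0,0.33]},
  {"offset": [0,0,0.0012],"dr": [0,0,0.44]},
  {"offset": [0,0,0.0014],"dr": [0,0,0.5]},
])

```text
time: 18.35
tool_pos: [0.5044, -0.1077, 0.0911]
ee_rot: [2.739, -1.537, 0.006]
force: [2.3, -4.2, 1.5]
grip_width: 0.0422
```

Call:
play_rows([
  {"offset": [0,0,0],"dr": [0,0,0]},
])

```text
time: 18.48
tool_pos: [0.5044, -0.1076, 0.0911]
ee_rot: [2.742, -1.533, 0.005]
force: [2.4, -3.7, 1.8]
grip_width: 0.042
```

```bash
python3 -c "
from h import *
go([.5035,-.107,.0945])"
```

```text
t 18.48 pos [ 0.5044 -0.1076  0.0911] jaw -148.41 q [-3.200e-01  6.900e-02  1.643e+00 -1.000e-03  1.427e+00  2.271e+00] F [ 2.4 -3.7  1.8] Tz [-0.718 -0.623 -0.028] w 42.0
offset [-0.0019  0.0009 -0.0069] dr [-0.001  -0.0019 -0.    ]
```

Call:
play_rows([
  {"offset": [0,0,0],"dr": [0,0,0]},
  {"offset": [0,0,0],"dr": [0,0,0]},
  {"offset": [0,0,0],"dr": [0,0,0]},
], hand=60)

```text
time: 18.85
tool_pos: [0.5025, -0.1061, 0.0893]
ee_rot: [-2.743, 1.532, 0.004]
force: [-0.2, 0.3, 0.4]
grip_width: 0.0601
```

```bash
python3 -c "
from h import *
go([.5038,-.1075,.0910])"
```

```text
t 18.85 pos [ 0.5025 -0.1061  0.0893] jaw -148.36 q [-3.190e-01  6.900e-02  1.646e+00  1.000e-03  1.429e+00  2.270e+00] F [-0.2  0.3  0.4] Tz [ 0.065 -0.006  0.035] w 60.1
offset [ 0.0037 -0.0007 -0.0034] dr [ 0.0007  0.0014 -0.    ]
```

Call:
play_rows([
  {"offset": [0.003,0,-0.003],"dr": [0,0,-0.11]},
  {"offset": [0.003,0,-0.003],"dr": [0,0,-0.22]},
  {"offset": [0.003,0,-0.003],"dr": [0,0,-0.33]},
  {"offset": [0.003,0,-0.003],"dr": [0,0,-0.44]},
  {"offset": [0.003,0,-0.003],"dr": [0,0,-0.55]},
])

```text
time: 19.48
tool_pos: [0.5036, -0.1076, 0.0911]
ee_rot: [-3.132, 0.234, 0.002]
force: [-0.6, 0.5, 0.2]
grip_width: 0.06
```

Call:
play_rows([
  {"offset": [0,0,0],"dr": [0,0,-0.11]},
  {"offset": [0,0,0],"dr": [0,0,-0.22]},
  {"offset": [0,0,0],"dr": [0,0,-0.33]},
  {"offset": [0,0,0],"dr": [0,0,-0.44]},
  {"offset": [0,0,0],"dr": [0,0,-0.55]},
])

```text
time: 20.1
tool_pos: [0.5037, -0.1076, 0.0911]
ee_rot: [-2.942, -1.099, 0.001]
force: [-0.1, -1.0, -0.1]
grip_width: 0.0597
```

Call:
play_rows([
  {"offset": [0,0,0],"dr": [0,0,-0.1]},
  {"offset": [0,0,0],"dr": [0,0,-0.2]},
  {"offset": [0,0,0],"dr": [0,0,-0.3]},
  {"offset": [0,0,0],"dr": [0,0,-0.3]},
])

```text
time: 20.6
tool_pos: [0.5037, -0.1077, 0.0912]
ee_rot: [-2.611, -1.745, 0.001]
force: [-0.6, 0.7, 0.3]
grip_width: 0.0599
```

```bash
python3 -c "
from h import *
go([.5040,-.1075,.0905])
p,d=snap('scene','s9');cv2.imwrite('pics/s9c.png',cv2.resize(p[120:220,310:400,::-1],None,fx=6,fy=6,interpolation=2))
"
```

```text
t 20.6 pos [ 0.5037 -0.1077  0.0912] jaw -22.48 q [-0.321  0.07   1.641  0.     1.432  0.071] F [-0.6  0.7  0.3] Tz [-0.024 -0.006  0.017] w 59.9
offset [0.0006 0.0004 0.0014] dr [-0.0008 -0.0001 -0.    ]
```

View pics/s9c.png

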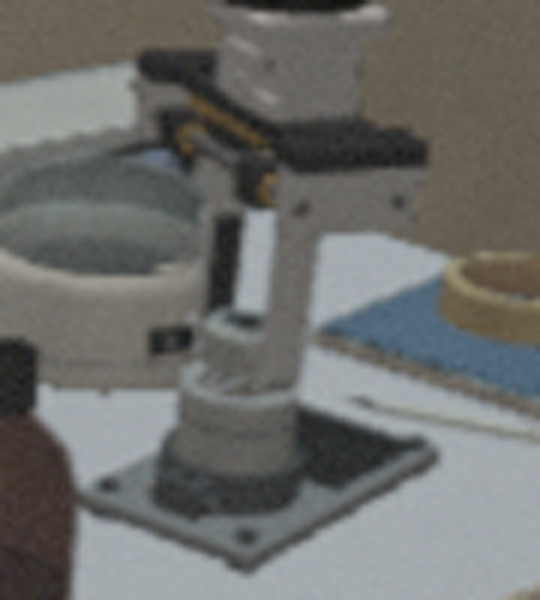

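Call:
play_rows([
  {"offset": [0,0,0.001],"dr": [0,0,0]},
  {"offset": [0,0,0.001],"dr": [0,0,0]},
  {"offset": [0,0,0.001],"dr": [0,0,0]},
  {"offset": [0,0,0.001],"dr": [0,0,0]},
  {"offset": [0,0,0.001],"dr": [0,0,0]},
], hand=35)

```text
time: 21.28
tool_pos: [0.5043, -0.1082, 0.091]
ee_rot: [2.61, 1.747, 0.0]
force: [1.3, -0.5, -1.0]
grip_width: 0.0419
```

```bash
python3 -c "
from h import *
go([.5040,-.1075,.0905])"
```

```text
t 21.27 pos [ 0.5043 -0.1082  0.091 ] jaw -22.4 q [-0.321  0.071  1.641 -0.     1.429  0.07 ] F [ 1.3 -0.5 -1. ] Tz [-0.085 -0.344 -0.049] w 41.9
offset [ 0.001  -0.0011  0.001 ] dr [ 0.0003 -0.      0.    ]
```

Call:
play_rows([
  {"offset": [0,0,0.0015],"dr": [0,0,0.11]},
  {"offset": [0,0,0.0018],"dr": [0,0,0.22]},
  {"offset": [0,0,0.0021],"dr": [0,0,0.33]},
  {"offset": [0,0,0.0024],"dr": [0,0,0.44]},
  {"offset": [0,0,0.0027],"dr": [0,0,0.55]},
])

```text
time: 21.9
tool_pos: [0.5042, -0.108, 0.0903]
ee_rot: [3.104, 0.486, 0.001]
force: [0.4, -0.5, 1.4]
grip_width: 0.0421
```

Call:
play_rows([
  {"offset": [0,0,0.0003],"dr": [0,0,0.11]},
  {"offset": [0,0,0.0006],"dr": [0,0,0.22]},
  {"offset": [0,0,0.0009],"dr": [0,0,0.33]},
  {"offset": [0,0,0.0012],"dr": [0,0,0.44]},
  {"offset": [0,0,0.0015],"dr": [0,0,0.55]},
])

```text
time: 22.52
tool_pos: [0.5044, -0.1078, 0.0896]
ee_rot: [-3.022, 0.858, -0.001]
force: [0.2, -0.6, 1.5]
grip_width: 0.0424
```

Call:
play_rows([
  {"offset": [0,0,0.0003],"dr": [0,0,0.1]},
  {"offset": [0,0,0.0006],"dr": [0,0,0.2]},
  {"offset": [0,0,0.0008],"dr": [0,0,0.255]},
  {"offset": [0,0,0.0008],"dr": [0,0,0.255]},
  {"offset": [0,0,0.0008],"dr": [0,0,0.255]},
])

```text
time: 23.15
tool_pos: [0.5045, -0.1079, 0.0892]
ee_rot: [-2.795, 1.433, -0.001]
force: [0.5, 0.4, 2.5]
grip_width: 0.0422
```

```bash
python3 -c "
from h import *
go([.5040,-.1075,.0905])
p,d=snap('scene','s10');cv2.imwrite('pics/s10c.png',cv2.resize(p[120:220,310:400,::-1],None,fx=6,fy=6,interpolation=2))
for f in ('s7','s8','s9','s10'):
    z=np.load('pics/'+f+'.npz');P=cloud('scene',z['d']);m=P[160:185,335:362];m=m.reshape(-1,3)
    k=(abs(m[:,0]-.503)<.018)&(abs(m[:,1]+.106)<.018)&(m[:,2]>.096)&(m[:,2]<.12);print(f,k.sum(),np.percentile(m[k,2],[10,50,90]).round(4))
"
```

```text
t 23.15 pos [ 0.5045 -0.1079  0.0892] jaw -144.27 q [-3.210e-01  7.200e-02  1.643e+00  1.000e-03  1.425e+00  2.197e+00] F [0.5 0.4 2.5] Tz [ 0.425 -0.125 -0.026] w 42.2
offset [-0.0012  0.0004 -0.0025] dr [-0.0007 -0.0003 -0.    ]
s7 105 [0.099  0.1103 0.1127]
s8 65 [0.0983 0.1072 0.1092]
s9 58 [0.0973 0.104  0.106 ]
s10 70 [0.0989 0.1025 0.1041]
```

View pics/s10.png

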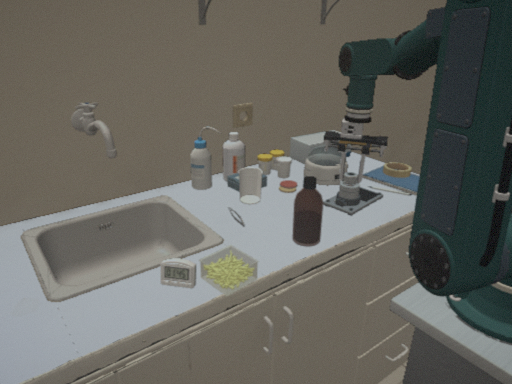

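View pics/s10c.png

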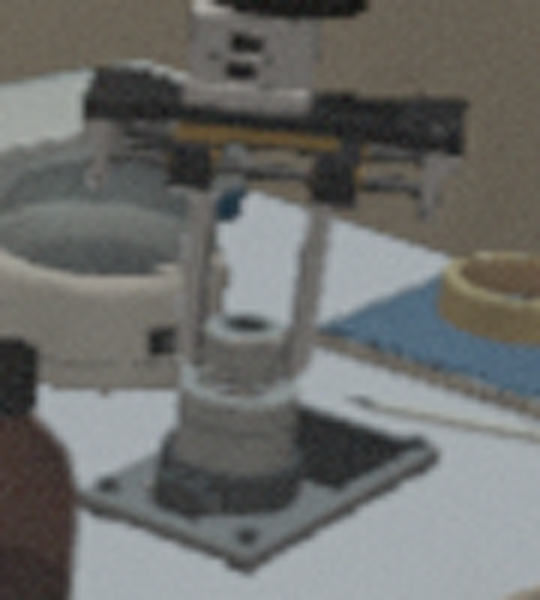

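```bash
python3 -c "
from station import arm
print(arm.hand_in())"
```

```text
the job is handed in; nothing more can be done
None
```

The plug is started and wound in one full turn, the gripper is still holding its head, and I handed the job in at about 23 s.

- **Bottle:** I lifted it off the holder by its cap and stood it upright at about (0.42, 0.14), roughly 0.26 m from the plug. The first grip closed on the shoulder (38.8 mm instead of the cap's 33 mm). I raised the fingers and regrasped before lifting.
- **Drop:** I turned the plug backward about 65° with a light press down. The downward push then vanished and the tool sank about 3 mm. After I loosened the fingers, the camera put the head about 3.5 mm lower than at first.
- **Forward turn:** I wound it forward about 365° in two strokes, 243° and 122°, with one regrasp. It went down about 5.2 mm in all, matching the 5 mm pitch throughout, so it did not behave like a crossed thread.
- **Last checks:** The head was gripped at 42.2 mm with about 2.5 N of push. The camera put the plug's top at about 0.103 m, so the depth is about -0.005. The last scene picture shows the bottle upright and the tip box, timer, beaker and forceps where they were.

None of the final checks failed or disagreed. The radial mark on the plug was too small to read in the pictures, so the turn count rests on the tool's angle and the descent.

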